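Stand the sample case and hold the bounce wing for the photo

TASK

Get this sample ready for its evidence photo: take the flat white case off the sloping easel and stand it upright on its long thin edge on the black rubber pad of the photo station, lengthwise along the pad, and let go of it. Then take the station's hinged metal wing by its handle, swing it up until it is in line with the pointer on the angle arc, and keep holding it there: the wing falls back by itself, so finish while still holding it. Leave the pointer and all the other things where they are.

Things in the scene. Friction and masses are not known exactly. Their poses are not given: they have to be found in the camera images.
- case: flat white plastic case, 120 mm long, 75 mm high, 22 mm thick, about 0.11 to 0.22 kg, loose. Origin: middle of its long thin underside (120 x 22 mm). Its z runs up its 75 mm height, y along its length, x through its thickness. At the start it reclines on the easel, its z leaning 45 degrees from vertical towards the robot.
- easel: small fixed aluminium easel that carries the case, 110 x 112 mm, 90 mm tall; origin: middle of its footprint on the table. The case's top leans to its -x. Two rails back the case 40 to 52 mm from its middle: behind its middle 80 mm there is room for a finger. Easel and vial rack may swap sides.
- rack: fixed white vial rack, 90 x 120 mm, with vials to 84 mm tall; origin: middle of its footprint.
- station: fixed photo station: grey base board 190 (x) x 320 (y) x 12 mm, origin at the middle of its underside on the table. Along its y: the pad on the +y half, the wing on the -y half, the wing's hinge line parallel to x at y = -20 mm, 24 mm above the table; the angle arc (radius 110 mm about the hinge line) stands at x = +86 mm.
- pad (a point): middle of the top of the black rubber pad (70 mm in x, 150 mm in y, 2 mm thick, top 14 mm above the table); its axes are those of the station. The case's length goes along y, either way round.
- wing (a joint): angle of the flat metal wing: 0 lying flat (start), growing as its outer (-y) edge swings up, to 1.5. It falls back to 0 when let go; the hinge is nearly free.
- wing_hinge (a point): middle of the wing's hinge line (the hinge runs along the station's x). Axes of the wing: at 0 rad those of the station. The wing is a bare aluminium reflector panel 150 mm (x) x 130 mm (towards -y) x 6 mm, about 0.25 to 0.5 kg.
- wing_grip (a point): middle of the bar of the wing's bow handle: steel bar 10 mm thick along the hinge direction, 70 mm free between its two legs. In the wing's axes 105 mm towards -y from the hinge and 42 mm above the panel's mid-plane. Pinched from above, the bar can turn between the fingers.
- pointer (a joint): angle that the pointer shows, 0.6 to 1.05 rad, same zero and sense as the wing's: the wing is in line with it when both read the same. Stiff: it stays where it is unless pushed.
- pointer_tip (a point): outer end of the dark steel pointer, a flat needle turning about the hinge line in front of the angle arc (at x = +93 mm of the station), 125 mm from the hinge line; its y axis lies along the needle.
- vial_a: glass vial with white cap, 26 mm across, 74 mm tall, standing beyond the middle of the station; leave it alone. Origin: middle of its underside.
- vial_b: the same kind of vial, beyond on the left; leave it alone. Origin: middle of its underside.
- vial_c: shorter glass vial, 64 mm tall, beyond on the right; leave it alone. Origin: middle of its underside.
- jar: white jar, 52 mm across, 75 mm tall, at the far side; leave it alone. Origin: middle of its underside.
- carton: small cardboard box 70 x 100 x 45 mm at the far side; leave it alone. Origin: middle of its underside.
- scale_bar: flat steel scale bar 14 x 80 x 8 mm lying on the station's board on the robot's side of the pad; leave it alone. Origin: middle of its underside.
- notebook: blue notebook 100 x 70 x 12 mm lying at the far right; leave it alone. Origin: middle of its underside.
Mind the look-alikes: they are no part of the job. Several things have the shape of the case; the one meant has the colours described above.

How it is judged:
On the way, in this order (a step that is already met when the one before it is completed fails the run):
1. the case stands upright on its long thin edge on the pad, let go, at rest (angle between case's own z axis and vertical below 0.09 rad and z of case in the frame of pad between -0.006 and 0.006 m and x of case in the frame of pad between -0.026 and 0.026 m and y of case in the frame of pad between -0.022 and 0.022 m and angle between the y axis of case and the y axis of pad, either way round below 0.2 rad and contact force between the fingers and case below 0.1 N and linear speed of case below 0.03 m/s), for 0.3 s.
2. the fingers hold the wing in line with the pointer (angle between the y axis of wing_grip and the y axis of pointer_tip, either way round below 0.09 rad and value of joint wing above 0.4 rad and velocity of joint wing between -0.15 and 0.15 rad/s and contact force between the fingers and wing above 0.5 N and contact force between wing and case below 0.1 N and contact force between wing and vial_a below 0.1 N and contact force between wing and vial_b below 0.1 N and contact force between wing and vial_c below 0.1 N and contact force between wing and jar below 0.1 N and contact force between wing and carton below 0.1 N and contact force between wing and scale_bar below 0.1 N and contact force between wing and notebook below 0.1 N), for 0.3 s.
At the end, for the whole second after the job is handed in: the case stands untouched on its long thin edge on the pad (upright within 5 deg, middle within 26 mm across and 22 mm along it, length within 11 deg of the pad's); the fingers hold the wing still within 5 deg of the pointer, with no loose thing propping it (all of step 1 and all of step 2); the arm keeps its last pose, push and grip.
It fails at once if the pointer is pushed (its tip moved over 10 mm) (distance of pointer_tip from where it was at the start of the episode above 0.01 m).
It fails at once if a bystander is moved by over 30 mm (distance of any of vial_a, vial_b, vial_c, jar, carton, scale_bar, notebook from where it was at the start of the episode above 0.03 m).
It also fails if it takes over 58 s, if anything falls off the work surface, if the arm or the gripper's body presses on something with over 40 N, if the wrist force passes 120 N, or if a joint passes its speed limit or range.

ROBOT

A 6-joint arm with a two-finger parallel gripper is mounted at the origin on the work surface. World frame = base frame: x ahead of the robot, y to its left, z up, the work surface at z = 0. Lengths are in m, angles in rad, forces in N, time in s.
With the tool pointing down it reaches from about 0.3 to 1 m from the base axis. Payload 5.1 kg.
Tool frame: the origin (TCP) lies at the very end of the fingers, on their centre line; the grasp point (between the pads) lies 19 mm behind it; z points along the fingers, y is the line along which they close (so a half turn about z gives the same grasp; the last joint's range is limited). The gripper opens to 95 mm and grips with 3 to 60 N. Pads are 20 mm wide; open, the fingers measure 119 mm over their backs; the gripper's body (75 mm by 180 mm) begins 59 mm behind the grasp point.
Start: joints at [-1.366, 0.124, 1.65, -0, 1.367, -0.083], TCP at [0.184, -0.623, 0.18] pointing down, gripper open.
Joint ranges: [-2.61, 2.61], [-1.02, 2.33], [0.03, 2.71], [-1.35, 4.49], [0.32, 2.68], [-2.91, 2.91]. Speed limits (rad/s): [2.57, 2.57, 3.14, 3.14, 3.14, 3.14].

INTERFACE

Orientations are given as a 3x3 rotation matrix whose columns are the frame's x, y, z axes.
In Python, from cell import status, imaging, order gives the robot as it stands. The module is installed in compiled form; this text tells all that it offers.
- The arm moves only by the tool carry_out, never from a script. Its argument "moves" is a list of rows, each an object with "turn": the turn, a rotation vector about the tool's x, y, z in a scale on which 1.0 is 4 rad, a list of three; "translation": the shift along the tool's x, y, z in fractions of the full range, 1 being 0.6 m, a list of three; "fingers": the closure, from 0 (fully open) to 1 (shut). A call has 1 to 20 rows; each row is the pose to reach, as a shift and turn from the pose commanded when the call began, along the tool's axes at that moment; what a row does not reach only later rows make up. A row lasts 1/12 s, in which the tool goes at most 41.7 mm and 7.16 degrees, less where a joint would pass 70% of its speed; a pose out of reach is approached as far as the arm can. A call with a gripper value outside its range is refused whole. The fingers move at their own pace and stop on an object; "newtons" is the grip in N (left out, the last holds). Time passes only in rows, so rows that repeat a pose let the fingers close. It gives the time, the measured TCP pose, the force, the opening and the grip force at its end, in the units of the state.
- status.observe(): the state, without advancing time (a new reading comes with each control period).
- imaging.grab_frame(name): name is "scene" or "side" or "wrist"; returns a dict with "img" (384x512x3 uint8, red, green, blue), "fov_y" (degrees; the focal length in pixels is half the picture's height over the tangent of half this angle, whatever the lens; pixels are square), "cx", "cy" (the principal point, pixels), "rvec" (rotation vector, rad) and "tvec" (3), from world to camera coordinates, as OpenCV has them. Camera axes: x right, y down, z forward; pixel columns grow to the right and rows downward; lengths in m; the calibration is good to about 2 mm. The wrist camera is an equidistant fisheye: a pixel r from the principal point sees the ray r / f radians off the axis. A picture is of the moment at which its call begins. There is no depth.
- order.job_done(): hands the job in; it is judged then, once.
Trained networks look in a picture, given as the dict that the camera call returned (one of the last four; its "shot" number tells which), for a name from the list of things; names that differ only in an ending like _2 or _b are one class to them, and where a whole thing is asked for, a point or a joint stands for the part that bears it (a point fixed in the world has none). Each returns a list of dicts, best first, with "conf" (0 to 1); they miss things now and then, are a little off and sometimes report something else, mostly with a low value. They report only what shows in the picture. A call takes as long as a camera call. They do not tell look-alikes from the thing itself.
- imaging.search_frame(picture, query): "box" ([centre column, centre row, width, height] in pixels, round what is visible of it).
- imaging.outline_of(picture, query): "mask" (384x512 bool, what is visible of it) and "box" ([centre column, centre row, width, height] in pixels, round what is visible of it).
- imaging.spot_point(picture, query): "xy" ([column, row] in pixels: a listed point, or the origin of a listed thing).
The state is a dict: "time": time; "q": joint angles; "joint_velocities": joint speeds; "effort": joint torques, N m; "tcp_pos": TCP position; "orientation": TCP orientation; "wrist_force": force on the tool from outside, world axes, zero at the start; "torque": the same for the moment, N m; "gripper_width": finger opening in m; "grip_force": force on a finger pad.
Only numpy, scipy, OpenCV 4.12 (cv2) and the standard library are available. Lean on these libraries where they do the work, as an engineer would, in place of code of your own. Each camera call takes 0.05 s, during which the arm holds its last target. There are 200 camera calls.

## Working session

There is one attempt and no reset: what is moved stays moved. The work goes in short steps, Python scripts to look and compute and a tool call to move; the robot and the scene stay as the last step left them, time stands still between calls to the robot, and variables do not carry over. Pictures are saved under pics/ and viewed, at most 10 in all, crops included, and the job is handed in when it is done.

Besides the shell and the picture viewer there is one more tool, called after ">>>" by a JSON object that holds its "op" and its "data", one argument or row to a line. carry_out: Moves the arm, as the interface text tells. Its arguments: {"type":"object","properties":{"moves":{"type":"array","items":{"type":"object","properties":{"turn":{"type":"array","items":{"type":"number"}},"translation":{"type":"array","items":{"type":"number"}},"fingers":{"type":"number"}}}},"newtons":{"type":"number"}},"required":["moves"]}

```bash
mkdir -p pics
cat > h.py <<'E'
import numpy as np, cv2
from cell import status, imaging, order
def cam(p):
    R=cv2.Rodrigues(np.array(p["rvec"],float))[0]; t=np.array(p["tvec"],float).ravel()
    f=192/np.tan(np.radians(p["fov_y"])/2); return R,t,f
def ray(p,xy,fish=False):
    R,t,f=cam(p); u=(np.array(xy,float)-[p["cx"],p["cy"]])/f
    if fish:
        r=np.linalg.norm(u); d=np.array([*(u*np.sin(r)/max(r,1e-9)),np.cos(r)])
    else: d=np.array([*u,1.])
    d/=np.linalg.norm(d); return -R.T@t, R.T@d
def atz(p,xy,z,fish=False):
    o,d=ray(p,xy,fish); return o+d*(z-o[2])/d[2]
def tri(rs):
    A=sum(np.eye(3)-np.outer(d,d) for o,d in rs); b=sum((np.eye(3)-np.outer(d,d))@o for o,d in rs)
    x=np.linalg.solve(A,b); return x,[np.linalg.norm((np.eye(3)-np.outer(d,d))@(x-o)) for o,d in rs]
def proj(p,X,fish=False):
    R,t,f=cam(p); c=R@np.array(X,float)+t
    if fish:
        th=np.arctan2(np.hypot(c[0],c[1]),c[2]); u=c[:2]/np.hypot(c[0],c[1])*th
    else: u=c[:2]/c[2]
    return u*f+[p["cx"],p["cy"]]
def save(p,n): cv2.imwrite("pics/"+n,p["img"][:,:,::-1])
E
python3 - <<'E'
from h import *
ps={n:imaging.grab_frame(n) for n in("scene","side","wrist")}
im=[ps[n]["img"] for n in ps]
save(ps["scene"],"scene0.png");save(ps["side"],"side0.png");save(ps["wrist"],"wrist0.png")
for n,p in ps.items():
    print(n,p["fov_y"],ray(p,[256,192])[0].round(3))
    for q in("case","easel","station","pad","wing_hinge","wing_grip","pointer_tip","rack","scale_bar"):
        print(q,[(np.round(r["xy"]).tolist(),round(r["conf"],2)) for r in imaging.spot_point(p,q)][:4])
print(status.observe())
E
```

```text
scene 45.07749839020665 [ 1.141 -0.322  1.161]
case [([95.0, 225.0], 0.95), ([157.0, 165.0], 0.94), ([151.0, 236.0], 0.82), ([253.0, 212.0], 0.7)]
easel [([153.0, 231.0], 0.8)]
station [([262.0, 190.0], 0.87)]
pad [([284.0, 177.0], 0.84)]
wing_hinge [([256.0, 190.0], 0.79)]
wing_grip [([226.0, 205.0], 0.64)]
pointer_tip [([255.0, 215.0], 0.43)]
rack [([354.0, 147.0], 0.98)]
scale_bar [([270.0, 159.0], 0.48), ([353.0, 243.0], 0.3)]
side 53.352057481321665 [0.473 0.634 0.844]
case [([259.0, 123.0], 0.6), ([302.0, 114.0], 0.57)]
easel [([270.0, 139.0], 0.66)]
station [([252.0, 218.0], 0.83)]
pad [([255.0, 238.0], 0.59)]
wing_hinge [([255.0, 205.0], 0.83)]
wing_grip [([251.0, 165.0], 0.63)]
pointer_tip []
rack [([244.0, 336.0], 0.6)]
scale_bar [([288.0, 243.0], 0.61)]
wrist 65.70646984690485 [ 0.258 -0.601  0.384]
case [([35.0, 24.0], 0.96)]
easel []
station []
pad []
wing_hinge []
wing_grip []
pointer_tip []
rack []
scale_bar []
{'time': 1.5, 'q': array([-1.36557298e+00,  1.23804845e-01,  1.65032133e+00, -6.26302267e-07,
        1.36748842e+00, -8.26062626e-02]), 'joint_velocities': array([ 5.44273135e-04, -2.44564333e-03,  6.97203404e-04,  4.90146605e-04,
       -7.24629063e-05, -1.30116404e-03]), 'effort': array([-1.22412771e-04, -4.17567480e+01, -3.60221708e+01,  7.75319687e-02,
        4.28717025e-02, -1.84964534e-06]), 'tcp_pos': array([ 0.1844808 , -0.62325121,  0.17984045]), 'orientation': array([[ 9.58862211e-01,  2.83871908e-01, -5.07151606e-06],
       [ 2.83871908e-01, -9.58862211e-01,  2.13542326e-05],
       [ 1.19898164e-06, -2.19154276e-05, -1.00000000e+00]]), 'wrist_force': array([ 0.633311  ,  0.1077291 , -0.38583686]), 'torque': array([-0.00511001,  0.02659804,  0.00411661]), 'grip_force': 0.0, 'gripper_width': 0.09528526039372821}
```

View pics/scene0.png

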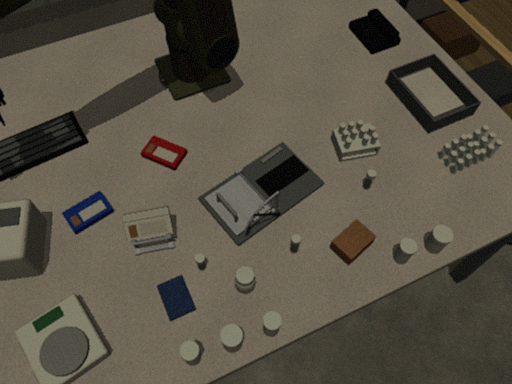

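View pics/side0.png

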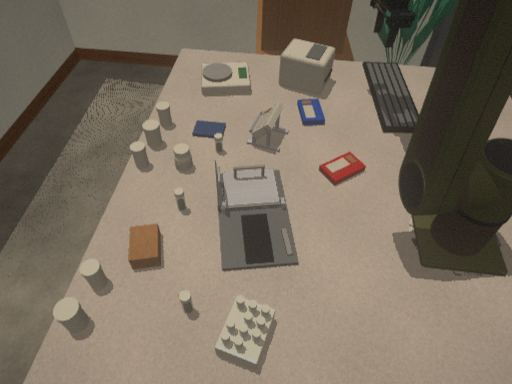

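The candidates are the red case at scene (163,152), the blue one at (88,212), and the white one lying on the easel at (150,225). The white one fits both the colour and the easel. Next I fit the poses and check them with an overlay.

```bash
cat > fit.py <<'E'
from h import *
from scipy.optimize import least_squares
from scipy.spatial.transform import Rotation as Ro
def T(pose,X):
    x,y,a=pose; X=np.atleast_2d(X); return X@np.array([[np.cos(a),-np.sin(a),0],[np.sin(a),np.cos(a),0],[0,0,1]]).T+[x,y,0]
S=dict(station=[0,0,0],wing_hinge=[0,-.02,.024],wing_grip=[0,-.125,.066])
C=[[a*.095,b*.16,.012] for a,b in((1,1),(1,-1),(-1,-1),(-1,1))]
E
python3 - <<'E'
from fit import *
ps=[imaging.grab_frame(n) for n in("scene","side")]
obs=[]
for p in ps:
    for q in("station","wing_hinge","wing_grip","pad"):
        r=imaging.spot_point(p,q)
        if r: obs.append((p,r[0]["xy"],S.get(q)or[0,.07,.014] if q!="pad" else None,q))
# pad y in station unknown: param
def res(v):
    o=[]
    for p,xy,X,q in obs:
        if q=="pad": X=[v[4],v[3],.014]
        o+=list(proj(p,T(v[:3],X)[0])-xy)
    return np.array(o)
best=min((least_squares(res,[.6,-.2,a,.07,0],loss="soft_l1") for a in np.arange(-3,3.1,1)),key=lambda s:s.cost)
print("station",best.x.round(3),best.cost,res(best.x).round(1))
for q in("easel","case","rack"):
  for p in ps:
    r=imaging.spot_point(p,q); print(q,[(np.round(k["xy"],1).tolist(),atz(p,k["xy"],.03 if q=="case" else 0)[:2].round(3).tolist(),round(k["conf"],2)) for k in r])
ims=[]
for p,(cx,cy),n in zip(ps,[(215,200),(255,180)],"ab"):
    im=np.ascontiguousarray(p["img"][:,:,::-1]); x0,y0=cx-115,cy-86
    k=cv2.resize(im[y0:y0+172,x0:x0+230],None,fx=3.4,fy=3.4,interpolation=cv2.INTER_CUBIC)
    k=cv2.convertScaleAbs(k,alpha=1.6)
    pts=[(proj(p,X)-[x0,y0])*3.4 for X in T(best.x[:3],C)]
    cv2.polylines(k,[np.int32(pts)],True,(0,255,0),1)
    cv2.imwrite(f"pics/ov{n}.png",k)
E
```

```text
station [ 0.535  0.007  0.205  0.084 -0.01 ] 13.13445357600959 [-1.5  0.5  0.3  0.5 -1.8 -1.2 -1.3  0.7  2.9 -0.  -1.4  0.9 -1.4  4.2
 -0.   3.2]
easel [([152.4, 232.0], [0.525, -0.325], 0.94), ([254.2, 189.7], [0.523, -0.011], 0.49)]
easel [([268.4, 134.8], [0.525, -0.341], 0.85)]
case [([156.3, 164.3], [0.337, -0.242], 0.89), ([151.8, 239.4], [0.561, -0.334], 0.87), ([93.2, 220.6], [0.439, -0.46], 0.61)]
case [([258.3, 124.4], [0.562, -0.353], 0.91), ([299.3, 111.8], [0.43, -0.439], 0.9), ([334.5, 159.1], [0.314, -0.223], 0.9)]
rack [([352.9, 147.3], [0.516, 0.331], 0.95)]
rack [([243.2, 334.4], [0.518, 0.328], 0.85), ([189.0, 308.0], [0.65, 0.284], 0.46)]
```

View pics/ova.png

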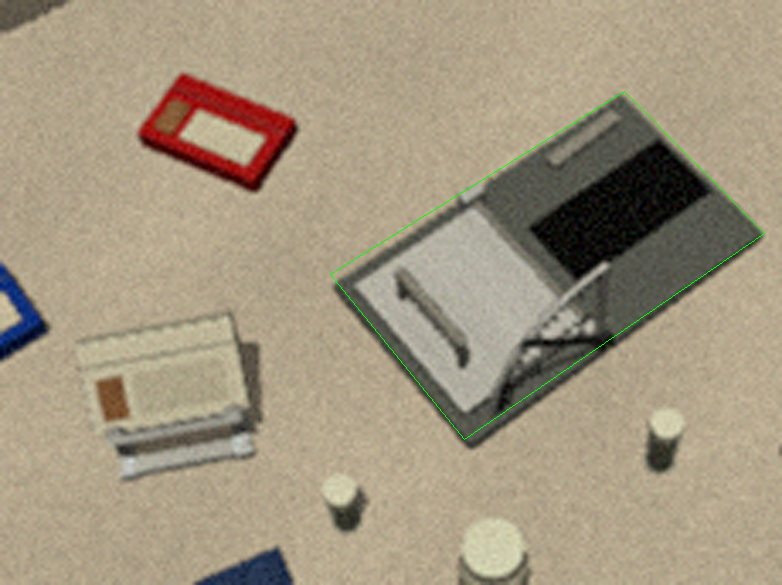

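View pics/ovb.png

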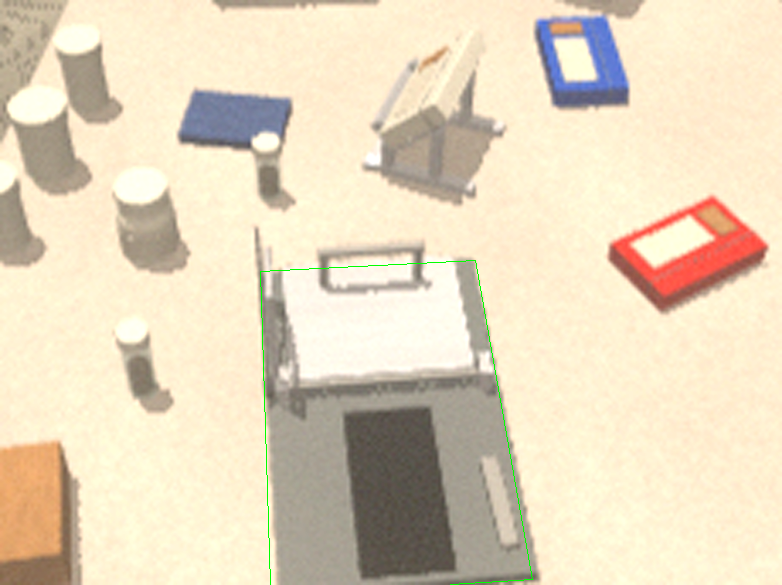

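White case confirmed: in the enlarged scene crop it lies on the easel at (160,370), while red (220,130) and blue (20,310) lie on the table. I'll move up to look from close by.

The rows are not in the units I measure in: shifts go in shares of 0.6 m and turns go in shares of 4 rad. I convert before sending: 38 cm is 0.6333, -34 cm is -0.5667.

>>> {"op": "carry_out", "data": {
  "moves": [
    {"translation": [0.3167,-0.2833,-0.1167],"turn": [0,0,0],"fingers": 0},
    {"translation": [0.6333,-0.5667,-0.1167],"turn": [0,0,0],"fingers": 0},
    {"translation": [0.6333,-0.5667,-0.1167],"turn": [0,0,0],"fingers": 0},
    {"translation": [0.6333,-0.5667,-0.1167],"turn": [0,0,0],"fingers": 0},
    {"translation": [0.6333,-0.5667,-0.1167],"turn": [0,0,0],"fingers": 0},
    {"translation": [0.6333,-0.5667,-0.1167],"turn": [0,0,0],"fingers": 0},
    {"translation": [0.6333,-0.5667,-0.1167],"turn": [0,0,0],"fingers": 0},
    {"translation": [0.6333,-0.5667,-0.1167],"turn": [0,0,0],"fingers": 0},
    {"translation": [0.6333,-0.5667,-0.1167],"turn": [0,0,0],"fingers": 0},
    {"translation": [0.6333,-0.5667,-0.1167],"turn": [0,0,0],"fingers": 0},
    {"translation": [0.6333,-0.5667,-0.1167],"turn": [0,0,0],"fingers": 0},
    {"translation": [0.6333,-0.5667,-0.1167],"turn": [0,0,0],"fingers": 0},
    {"translation": [0.6333,-0.5667,-0.1167],"turn": [0,0,0],"fingers": 0},
    {"translation": [0.6333,-0.5667,-0.1167],"turn": [0,0,0],"fingers": 0},
    {"translation": [0.6333,-0.5667,-0.1167],"turn": [0,0,0],"fingers": 0},
    {"translation": [0.6333,-0.5667,-0.1167],"turn": [0,0,0],"fingers": 0}
  ]
}}

```text
time: 3.63
tcp_pos: [0.4519, -0.1899, 0.2496]
orientation: [[0.959, 0.283, -0.001], [0.283, -0.959, -0.0], [-0.001, 0.0, -1.0]]
wrist_force: [0.0, 0.2, 0.0]
gripper_width: 0.0951
grip_force: 0.0
```

Run:
```python
from fit import *
p=imaging.grab_frame("wrist"); np.save("w1.npy",p,allow_pickle=True)
print(status.observe()["tcp_pos"],status.observe()["time"],ray(p,[256,192],1))
for q in("case","easel","station","pad","wing_hinge","wing_grip","pointer_tip"):
    print(q,[(np.round(r["xy"],1).tolist(),round(r["conf"],2),atz(p,r["xy"],{"pad":.014,"wing_hinge":.024,"wing_grip":.066,"case":.03}.get(q,0),1).round(3)) for r in imaging.spot_point(p,q)][:3])
k=cv2.resize(p["img"][:,:,::-1],(800,600),interpolation=cv2.INTER_CUBIC)
k=cv2.convertScaleAbs(k,alpha=1.4)
for X in T([.535,.007,.205],C): cv2.circle(k,tuple(np.int32(proj(p,X,1)*1.5625)),4,(0,255,0),1)
cv2.imwrite("pics/w1.png",k)
```

```text
[ 0.45174057 -0.19024011  0.24951871] 3.6833 (array([ 0.52517954, -0.16776404,  0.45484252]), array([-0.26504316, -0.08168822, -0.96077009]))
case [([403.6, 219.3], 0.79, array([ 0.432, -0.455,  0.03 ])), ([256.0, 245.4], 0.63, array([ 0.323, -0.229,  0.03 ])), ([373.2, 126.3], 0.61, array([ 0.556, -0.343,  0.03 ]))]
easel []
station [([155.0, 75.4], 0.95, array([ 0.536, -0.002,  0.   ]))]
pad [([106.5, 76.3], 0.79, array([0.519, 0.076, 0.014])), ([228.9, 68.9], 0.61, array([ 0.571, -0.114,  0.014]))]
wing_hinge [([163.1, 70.2], 0.87, array([ 0.546, -0.021,  0.024]))]
wing_grip [([223.6, 68.9], 0.56, array([ 0.564, -0.114,  0.066]))]
pointer_tip []
```

View pics/w1.png

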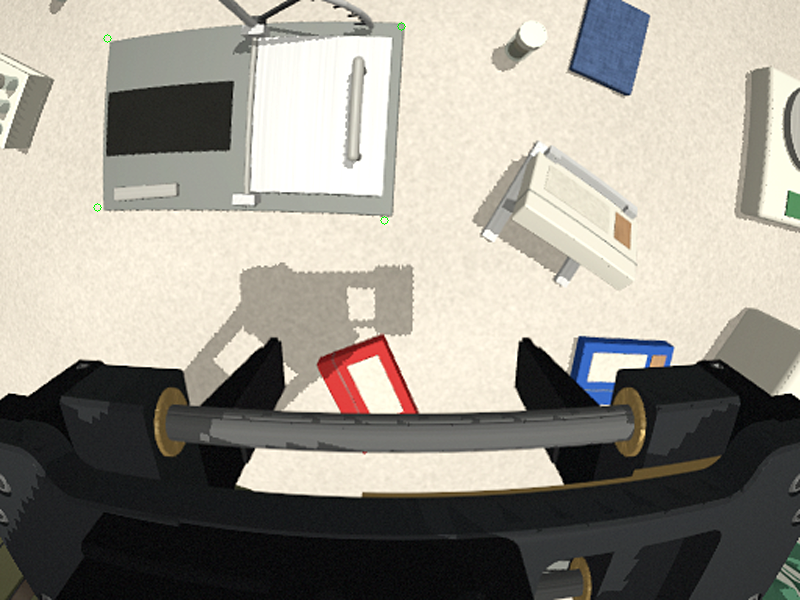

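Run:
```python
from fit import *
p=np.load("w1.npy",allow_pickle=True).item()
k=cv2.resize(p["img"][85:190,300:420,::-1],None,fx=5,fy=5,interpolation=cv2.INTER_CUBIC)
cv2.imwrite("pics/w1c.png",k)
W=1.5625
ob=[([-.095,.16,.012],(105,210)),([-.095,-.16,.012],(390,215)),([.095,-.16,.012],(403,24)),([.095,.16,.012],(107,40))]
res=lambda v:np.concatenate([proj(p,T(v,X)[0],1)-np.array(xy)/W for X,xy in ob])
s=least_squares(res,[.535,.007,.205]); print(s.x,res(s.x).round(1))
i=lambda xy,z:(T([0,0,-s.x[2]],atz(p,np.array(xy)/W,z,1)-[*s.x[:2],0])[0]).round(4)
print("pad corners in station",[i(q,.014) for q in((106,93),(233,82),(232,150),(107,156))])
print("bar",i((360,62),.066),i((352,158),.066))
```

```text
[0.53677783 0.00366955 0.22830145] [-2.1  0.1  0.8  0.7  0.1 -1.   0.9  0.5]
pad corners in station [array([0.0341, 0.1551, 0.014 ]), array([0.0331, 0.0019, 0.014 ]), array([-0.0352, -0.0008,  0.014 ]), array([-0.0357,  0.1502,  0.014 ])]
bar [ 0.0399 -0.1271  0.066 ] [-0.0424 -0.1253  0.066 ]
```

View pics/w1c.png

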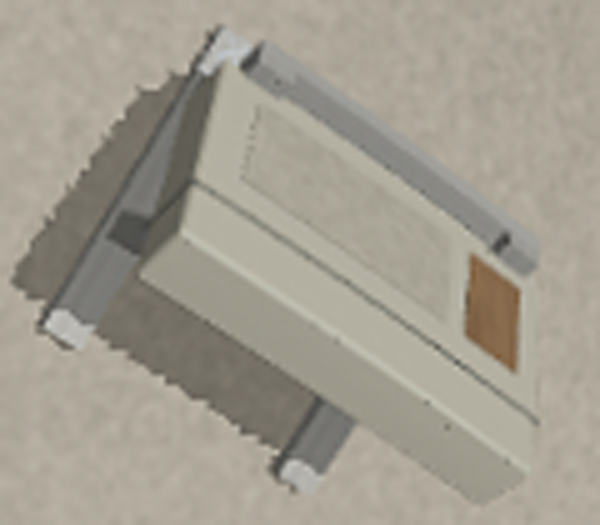

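```bash
cat > casefit.py <<'E'
from fit import *
def caseR(a): return Ro.from_euler("ZY",[a,-np.pi/4]).as_matrix()
def cp(v,X): return caseR(v[3])@np.array(X)+v[:3]
E
python3 - <<'E'
from casefit import *
p=np.load("w1.npy",allow_pickle=True).item()
c=lambda x,y:np.array([300+x/5,85+y/5])-.4
ps=[imaging.grab_frame(n) for n in("scene","side")]
# in image left = +y side
ob=[(p,[.011,.06,.075],c(185,237)),(p,[.011,-.06,.075],c(530,470)),(p,[-.011,.06,.075],c(140,275)),(p,[-.011,-.06,.075],c(485,503)),(p,[.011,.06,.0],c(236,55))]
# scene/side crop corners (top front edge ends, back)
sc=lambda x,y:np.array([100+x/3.4,114+y/3.4]); sd=lambda x,y:np.array([140+x/3.4,94+y/3.4])
ob+=[(ps[0],[-.011,.06,.075],sc(231,315)),(ps[0],[-.011,-.06,.075],sc(78,342)),
     (ps[1],[-.011,-.06,.075],sd(482,32)),(ps[1],[-.011,.06,.075],sd(463,93))]
res=lambda v:np.concatenate([proj(q,cp(v,X),q is p)-xy for q,X,xy in ob])
s=least_squares(res,[.56,-.34,.03,-.3],loss="soft_l1",f_scale=1.5)
print(s.x.round(4)); print(res(s.x).reshape(-1,2).round(1))
v=s.x; R=caseR(v[3])
# tool z=-case z ; tool y = +-case x ; camera (tool x) side
for sg in(1,-1):
    z=-R[:,2]; y=sg*R[:,0]; x=np.cross(y,z); print(sg,"tool x",x.round(2))
    Rt=np.c_[x,y,z]; R0=status.observe()["orientation"]; t0=status.observe()["tcp_pos"]
    print("turn",Ro.from_matrix(R0.T@Rt).as_rotvec().round(3))
    for d in(.13,.04): # tcp at case z height
        P=cp(v,[0,0,d]); print(d,P.round(3),"shift cm",(R0.T@(P-t0)*100).round(2))
E
```

```text
[ 0.5606 -0.3377  0.0434 -0.2261]
[[ 0.3 -1.5]
 [ 2.   0.2]
 [-0.3  0.4]
 [ 0.   0.4]
 [-1.3 -0.3]
 [-1.5 -1.1]
 [-2.2 -0.5]
 [ 0.8  3. ]
 [-5.2  7.8]]
1 tool x [0.22 0.97 0.  ]
turn [-0.709  0.414 -1.   ]
0.13 [ 0.471 -0.317  0.135] shift cm [-1.81 12.75 11.45]
0.04 [ 0.533 -0.331  0.072] shift cm [ 3.73 15.88 17.82]
-1 tool x [-0.22 -0.97  0.  ]
turn [0.474 0.811 1.958]
0.13 [ 0.471 -0.317  0.135] shift cm [-1.81 12.75 11.45]
0.04 [ 0.533 -0.331  0.072] shift cm [ 3.73 15.88 17.82]
```

In the tool's units: 11.7 cm is 0.195, 9.3 cm is 0.155, -1 rad is -0.25.

>>> {"op": "carry_out", "data": {
  "moves": [
    {"translation": [-0.0617,0.195,0.155],"turn": [-0.1773,0.1035,-0.25],"fingers": 0.4},
    {"translation": [-0.0617,0.195,0.155],"turn": [-0.1773,0.1035,-0.25],"fingers": 0.4},
    {"translation": [-0.0617,0.195,0.155],"turn": [-0.1773,0.1035,-0.25],"fingers": 0.4},
    {"translation": [-0.0617,0.195,0.155],"turn": [-0.1773,0.1035,-0.25],"fingers": 0.4},
    {"translation": [-0.0617,0.195,0.155],"turn": [-0.1773,0.1035,-0.25],"fingers": 0.4},
    {"translation": [-0.0617,0.195,0.155],"turn": [-0.1773,0.1035,-0.25],"fingers": 0.4},
    {"translation": [-0.0617,0.195,0.155],"turn": [-0.1773,0.1035,-0.25],"fingers": 0.4},
    {"translation": [-0.0617,0.195,0.155],"turn": [-0.1773,0.1035,-0.25],"fingers": 0.4},
    {"translation": [-0.0617,0.195,0.155],"turn": [-0.1773,0.1035,-0.25],"fingers": 0.4},
    {"translation": [-0.0617,0.195,0.155],"turn": [-0.1773,0.1035,-0.25],"fingers": 0.4},
    {"translation": [-0.0617,0.195,0.155],"turn": [-0.1773,0.1035,-0.25],"fingers": 0.4},
    {"translation": [-0.0617,0.195,0.155],"turn": [-0.1773,0.1035,-0.25],"fingers": 0.4},
    {"translation": [-0.0617,0.195,0.155],"turn": [-0.1773,0.1035,-0.25],"fingers": 0.4},
    {"translation": [-0.0617,0.195,0.155],"turn": [-0.1773,0.1035,-0.25],"fingers": 0.4},
    {"translation": [-0.0617,0.195,0.155],"turn": [-0.1773,0.1035,-0.25],"fingers": 0.4},
    {"translation": [-0.0617,0.195,0.155],"turn": [-0.1773,0.1035,-0.25],"fingers": 0.4}
  ]
}}

```text
time: 5.47
tcp_pos: [0.4506, -0.3122, 0.1577]
orientation: [[0.224, 0.689, 0.689], [0.975, -0.158, -0.159], [-0.0, 0.707, -0.707]]
wrist_force: [0.5, 0.6, 0.1]
gripper_width: 0.0567
grip_force: 0.0
```

Run:
```python
from casefit import *
p=imaging.grab_frame("wrist"); np.save("w2.npy",p,allow_pickle=True)
v=[.5606,-.3377,.0434,-.2261]
k=cv2.resize(p["img"][:,:,::-1],(800,600),interpolation=cv2.INTER_CUBIC)
for x in(-.011,.011):
    for y in(-.06,.06):
        for z in (0,.075): cv2.circle(k,tuple(np.int32(proj(p,cp(v,[x,y,z]),1)*1.5625)),4,(0,255,0) if z else (0,0,255),1)
cv2.imwrite("pics/w2.png",k)
s=status.observe();print(s["q"].round(2),s["time"])
```

```text
[-1.01 -0.54  2.41  0.76  0.81 -1.2 ] 5.5167
```

View pics/w2.png

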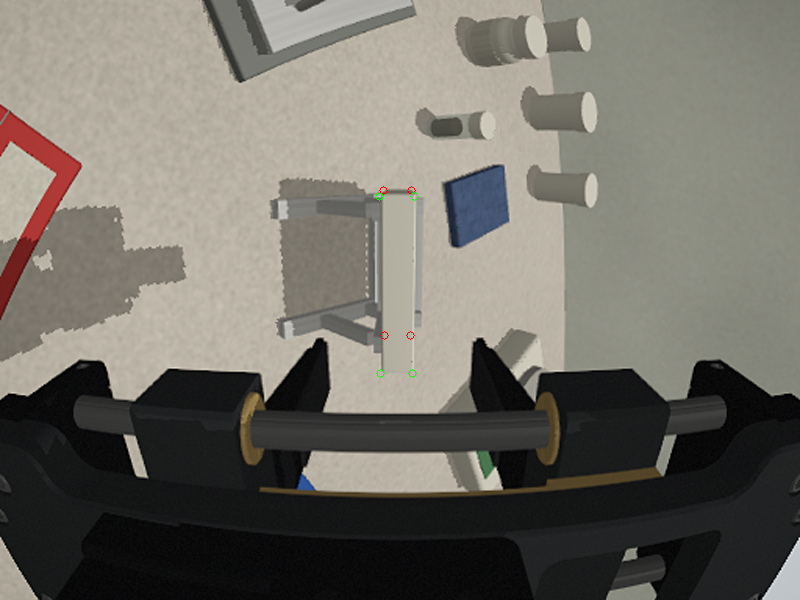

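The predicted case corners (380,196), (414,196), (380,374) and (412,374) lie on the visible top edge. It is centred between the fingers and the rails are clear, so I can go in and grasp.

In the tool's units: 11.8 cm is 0.1967, 10 cm is 0.1667.

>>> {"op": "carry_out", "data": {
  "moves": [
    {"translation": [0,0,0.05],"turn": [0,0,0],"fingers": 0.4},
    {"translation": [0,0,0.1],"turn": [0,0,0],"fingers": 0.4},
    {"translation": [0,0,0.1333],"turn": [0,0,0],"fingers": 0.4},
    {"translation": [0,0,0.1667],"turn": [0,0,0],"fingers": 0.4},
    {"translation": [0,0,0.1967],"turn": [0,0,0],"fingers": 0.4},
    {"translation": [0,0,0.1967],"turn": [0,0,0],"fingers": 0.4},
    {"translation": [0,0,0.1967],"turn": [0,0,0],"fingers": 1},
    {"translation": [0,0,0.1967],"turn": [0,0,0],"fingers": 1},
    {"translation": [0,0,0.1967],"turn": [0,0,0],"fingers": 1},
    {"translation": [0,0,0.1967],"turn": [0,0,0],"fingers": 1},
    {"translation": [0,0,0.1967],"turn": [0,0,0],"fingers": 1},
    {"translation": [0,0,0.1967],"turn": [0,0,0],"fingers": 1},
    {"translation": [0,0,0.1967],"turn": [0,0,0],"fingers": 1}
  ],
  "newtons": 30
}}

```text
time: 6.6
tcp_pos: [0.5308, -0.331, 0.0738]
orientation: [[0.224, 0.69, 0.689], [0.975, -0.158, -0.159], [-0.001, 0.707, -0.707]]
wrist_force: [-20.3, 5.0, 11.3]
gripper_width: 0.016
grip_force: 11.4
```

>>> {"op": "carry_out", "data": {
  "moves": [
    {"translation": [0,0,0],"turn": [0,0,0],"fingers": 1},
    {"translation": [0,0,0],"turn": [0,0,0],"fingers": 1}
  ]
}}

```text
time: 6.77
tcp_pos: [0.5302, -0.331, 0.0742]
orientation: [[0.223, 0.69, 0.689], [0.975, -0.157, -0.159], [-0.002, 0.707, -0.708]]
wrist_force: [-37.7, 11.5, 27.5]
gripper_width: 0.0036
grip_force: 24.9
```

Run:
```python
from casefit import *
p=imaging.grab_frame("wrist"); q=imaging.grab_frame("side")
k=np.vstack([np.hstack([cv2.resize(p["img"][60:330,120:400],(420,405)),cv2.resize(q["img"][80:200,190:310],(380,405))])])
cv2.imwrite("pics/g1.png",k[:,:,::-1])
s=status.observe();print({a:np.round(s[a],3) for a in("time","tcp_pos","wrist_force","torque","grip_force","gripper_width")})
```

```text
{'time': np.float64(6.867), 'tcp_pos': array([ 0.531, -0.331,  0.075]), 'wrist_force': array([-33.026,  11.193,  26.281]), 'torque': array([0.82 , 1.407, 0.479]), 'grip_force': np.float64(24.08), 'gripper_width': np.float64(0.001)}
```

View pics/g1.png

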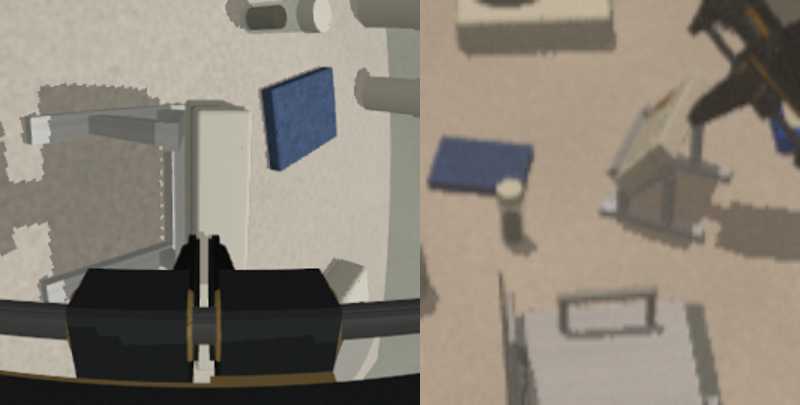

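Run:
```python
from casefit import *
v=[.5606,-.3377,.0434,-.2261]
ps={n:imaging.grab_frame(n) for n in("wrist","side","scene")}
s=status.observe(); P=s["tcp_pos"]; R=s["orientation"]; print(s["time"],P,s["gripper_width"],s["wrist_force"])
o=[]
for n,(x0,y0,w) in dict(wrist=(120,60,270),side=(190,70,110),scene=(90,180,110)).items():
    p=ps[n]; f=400/w
    k=cv2.resize(np.ascontiguousarray(p["img"][y0:y0+int(w*1.4),x0:x0+w,::-1]),None,fx=f,fy=f,interpolation=cv2.INTER_CUBIC)
    k=cv2.convertScaleAbs(k[:440,:],alpha=1 if n!="scene" else 1.8)
    pr=lambda X:tuple(np.int32((proj(p,X,n=="wrist")-[x0,y0])*f))
    for x in(-.011,.011):
        for y in(-.06,.06):
            for z in (0,.075): cv2.circle(k,pr(cp(v,[x,y,z])),3,(0,255,0) if z else (0,0,255),1)
    cv2.line(k,pr(P),pr(P-R[:,2]*.06),(255,0,255),1); cv2.circle(k,pr(P),4,(255,0,255),2)
    o.append(k)
h=min(k.shape[0] for k in o)
cv2.imwrite("pics/g2.png",cv2.resize(np.hstack([k[:h] for k in o]),(800,int(h*800/1200))))
```

```text
7.0167 [ 0.53098694 -0.33128001  0.07596069] 0.00025319300799412427 [-31.52562708  12.00254397  25.06766763]
```

View pics/g2.png

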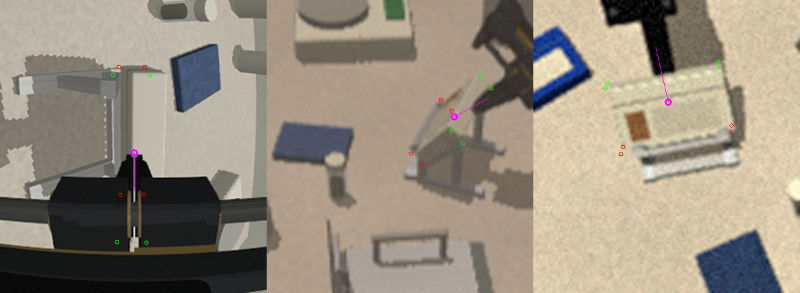

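The fingers shut at 0 mm with about 43 N of axial push on the tool, so they don't hold the case. I'll open and back off the way I came, then measure again.

In the tool's units: -0.3 cm is -0.005.

>>> {"op": "carry_out", "data": {
  "moves": [
    {"translation": [0,0,-0.005],"turn": [0,0,0],"fingers": 0.8},
    {"translation": [0,0,-0.005],"turn": [0,0,0],"fingers": 0.4},
    {"translation": [0,0,-0.005],"turn": [0,0,0],"fingers": 0.4},
    {"translation": [0,0,-0.005],"turn": [0,0,0],"fingers": 0.4},
    {"translation": [0,0,-0.005],"turn": [0,0,0],"fingers": 0.4},
    {"translation": [0,0,-0.005],"turn": [0,0,0],"fingers": 0.4}
  ]
}}

```text
time: 7.52
tcp_pos: [0.5293, -0.3301, 0.0751]
orientation: [[0.224, 0.69, 0.689], [0.975, -0.159, -0.158], [0.0, 0.706, -0.708]]
wrist_force: [-0.5, 0.2, 0.1]
gripper_width: 0.0352
grip_force: 0.0
```

Run:
```python
from casefit import *
p=imaging.grab_frame("wrist"); np.save("w3.npy",p,allow_pickle=True)
for n in("wrist","scene","side"):
    p=imaging.grab_frame(n); f=n=="wrist"
    for v in([.5606,-.3377,.0434,-.2261],):
        print(n,"pred origin",proj(p,v[:3],f).round(1),[np.round(r["xy"],1).tolist() for r in imaging.spot_point(p,"case")])
    for m in imaging.outline_of(p,"case"):
        c=max(cv2.findContours(m["mask"].astype(np.uint8),0,2)[0],key=cv2.contourArea)
        print(round(m["conf"],2),cv2.approxPolyDP(c,2.5,True)[:,0].tolist())
    print("pred",[proj(p,cp(v,[x,y,z]),f).round().tolist() for z in(0,.075) for x in(-.011,.011) for y in(-.06,.06)])
s=status.observe();print(s["wrist_force"],s["gripper_width"],s["tcp_pos"])
```

```text
wrist pred origin [255.2 197.3] [[255.7, 197.9]]
0.89 [[246, 126], [239, 132], [237, 148], [239, 262], [271, 264], [274, 135], [268, 127]]
pred [[244.0, 257.0], [242.0, 129.0], [267.0, 257.0], [268.0, 129.0], [240.0, 306.0], [237.0, 137.0], [270.0, 306.0], [274.0, 137.0]]
scene pred origin [149.3 237.7] [[148.8, 239.1], [153.1, 162.6], [93.8, 219.0]]
0.79 [[167, 207], [151, 208], [144, 213], [123, 213], [121, 219], [127, 240], [172, 234]]
0.78 [[99, 192], [62, 212], [74, 234], [112, 212]]
0.72 [[153, 136], [143, 148], [143, 156], [175, 170], [186, 151]]
pred [[127.0, 241.0], [172.0, 232.0], [126.0, 244.0], [172.0, 235.0], [121.0, 214.0], [166.0, 206.0], [120.0, 217.0], [166.0, 208.0]]
side pred origin [258.2 124.3] [[257.2, 124.3], [335.0, 158.3], [301.8, 113.2]]
0.75 [[364, 166], [350, 154], [345, 154], [320, 166], [319, 170], [335, 185], [362, 171]]
0.72 [[156, 224], [130, 228], [129, 262], [132, 268], [160, 264], [160, 235]]
0.59 [[280, 104], [263, 112], [252, 132], [255, 137], [272, 127], [282, 108]]
pred [[266.0, 116.0], [254.0, 138.0], [262.0, 111.0], [250.0, 133.0], [283.0, 106.0], [271.0, 129.0], [278.0, 101.0], [266.0, 124.0]]
[-0.00170042  0.18093459  0.48951202] 0.05695633607753483 [ 0.52928771 -0.33030671  0.0755096 ]
```

With the fingers open the case is back exactly where it was fitted. I'll close again gently and in steps to see where contact starts.

>>> {"op": "carry_out", "data": {
  "moves": [
    {"translation": [0,0,0],"turn": [0,0,0],"fingers": 0.72},
    {"translation": [0,0,0],"turn": [0,0,0],"fingers": 0.72},
    {"translation": [0,0,0],"turn": [0,0,0],"fingers": 0.72},
    {"translation": [0,0,0],"turn": [0,0,0],"fingers": 0.72}
  ],
  "newtons": 8
}}

```text
time: 8.35
tcp_pos: [0.5293, -0.3303, 0.0755]
orientation: [[0.224, 0.689, 0.689], [0.975, -0.159, -0.158], [0.0, 0.707, -0.707]]
wrist_force: [-0.7, -0.8, 0.7]
gripper_width: 0.0355
grip_force: 0.0
```

>>> {"op": "carry_out", "data": {
  "moves": [
    {"translation": [0,0,0],"turn": [0,0,0],"fingers": 0.79},
    {"translation": [0,0,0],"turn": [0,0,0],"fingers": 0.79},
    {"translation": [0,0,0],"turn": [0,0,0],"fingers": 0.79}
  ],
  "newtons": 8
}}

```text
time: 8.6
tcp_pos: [0.5293, -0.3303, 0.0755]
orientation: [[0.224, 0.689, 0.689], [0.975, -0.159, -0.158], [0.0, 0.707, -0.707]]
wrist_force: [1.1, 0.6, 0.3]
gripper_width: 0.0212
grip_force: 0.0
```

Run:
```python
from casefit import *
s=status.observe();print({a:np.round(s[a],3) for a in("time","tcp_pos","wrist_force","torque","grip_force","gripper_width")})
p=imaging.grab_frame("wrist");np.save("w4.npy",p,allow_pickle=True)
for m in imaging.outline_of(p,"case"):
    c=max(cv2.findContours(m["mask"].astype(np.uint8),0,2)[0],key=cv2.contourArea); print(cv2.approxPolyDP(c,2.5,True)[:,0].tolist())
```

```text
{'time': np.float64(8.6), 'tcp_pos': array([ 0.529, -0.33 ,  0.076]), 'wrist_force': array([1.072, 0.571, 0.253]), 'torque': array([0.058, 0.317, 0.025]), 'grip_force': np.float64(0.0), 'gripper_width': np.float64(0.021)}
[[243, 127], [237, 136], [239, 262], [270, 264], [274, 137], [267, 127]]
```

>>> {"op": "carry_out", "data": {
  "moves": [
    {"translation": [0,0,0],"turn": [0,0,0],"fingers": 0.84},
    {"translation": [0,0,0],"turn": [0,0,0],"fingers": 0.84},
    {"translation": [0,0,0],"turn": [0,0,0],"fingers": 0.84}
  ],
  "newtons": 8
}}

```text
time: 8.95
tcp_pos: [0.5293, -0.3303, 0.0755]
orientation: [[0.224, 0.689, 0.689], [0.975, -0.159, -0.158], [0.0, 0.707, -0.707]]
wrist_force: [-0.3, -0.8, 0.3]
gripper_width: 0.0157
grip_force: 0.0
```

Run:
```python
from casefit import *
s=status.observe();print({a:np.round(s[a],3) for a in("time","tcp_pos","wrist_force","torque","grip_force","gripper_width")})
p=imaging.grab_frame("wrist");np.save("w5.npy",p,allow_pickle=True)
for m in imaging.outline_of(p,"case"):
    c=max(cv2.findContours(m["mask"].astype(np.uint8),0,2)[0],key=cv2.contourArea); print(cv2.approxPolyDP(c,2.5,True)[:,0].tolist())
a=[np.load(f"w{i}.npy",allow_pickle=True).item()["img"][100:330,170:342] for i in(3,4)]+[p["img"][100:330,170:342]]
cv2.imwrite("pics/g3.png",cv2.resize(np.hstack(a)[:,:,::-1],(800,357),interpolation=cv2.INTER_CUBIC))
```

```text
{'time': np.float64(8.95), 'tcp_pos': array([ 0.529, -0.33 ,  0.076]), 'wrist_force': array([-0.259, -0.813,  0.271]), 'torque': array([ 0.063,  0.316, -0.044]), 'grip_force': np.float64(0.0), 'gripper_width': np.float64(0.016)}
[[243, 126], [237, 134], [238, 214], [243, 221], [243, 263], [266, 264], [268, 222], [274, 202], [275, 135], [268, 126]]
[[91, 1], [100, 23], [106, 27], [177, 0]]
```

View pics/g3.png

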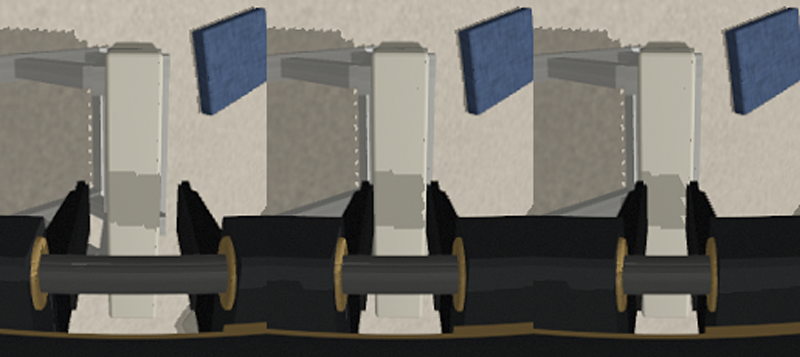

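The fingers reach only to the top edge of the case. In the last picture the finger tips at (625,185) and (700,185) lie over the top face instead of beside it, and the scene view shows the same. The true finger ends are about 30 mm behind the reported TCP, so I'll open, go deeper in the same line and close gently.

In the tool's units: 2.5 cm is 0.0417, 2 cm is 0.0333.

>>> {"op": "carry_out", "data": {
  "moves": [
    {"translation": [0,0,0],"turn": [0,0,0],"fingers": 0.4},
    {"translation": [0,0,0],"turn": [0,0,0],"fingers": 0.4},
    {"translation": [0,0,0],"turn": [0,0,0],"fingers": 0.4},
    {"translation": [0,0,0],"turn": [0,0,0],"fingers": 0.4},
    {"translation": [0,0,0.0083],"turn": [0,0,0],"fingers": 0.4},
    {"translation": [0,0,0.0167],"turn": [0,0,0],"fingers": 0.4},
    {"translation": [0,0,0.025],"turn": [0,0,0],"fingers": 0.4},
    {"translation": [0,0,0.0333],"turn": [0,0,0],"fingers": 0.4},
    {"translation": [0,0,0.0417],"turn": [0,0,0],"fingers": 0.4},
    {"translation": [0,0,0.0417],"turn": [0,0,0],"fingers": 0.4}
  ],
  "newtons": 10
}}

```text
time: 9.88
tcp_pos: [0.5467, -0.3339, 0.0565]
orientation: [[0.224, 0.69, 0.688], [0.975, -0.159, -0.157], [0.001, 0.706, -0.708]]
wrist_force: [-0.2, -0.3, 0.4]
gripper_width: 0.0573
grip_force: 0.0
```

>>> {"op": "carry_out", "data": {
  "moves": [
    {"translation": [0,0,0],"turn": [0,0,0],"fingers": 0.72},
    {"translation": [0,0,0],"turn": [0,0,0],"fingers": 0.85},
    {"translation": [0,0,0],"turn": [0,0,0],"fingers": 0.85},
    {"translation": [0,0,0],"turn": [0,0,0],"fingers": 0.85},
    {"translation": [0,0,0],"turn": [0,0,0],"fingers": 0.85},
    {"translation": [0,0,0],"turn": [0,0,0],"fingers": 0.85}
  ],
  "newtons": 10
}}

```text
time: 10.38
tcp_pos: [0.5465, -0.3343, 0.058]
orientation: [[0.224, 0.689, 0.689], [0.975, -0.158, -0.159], [-0.0, 0.707, -0.707]]
wrist_force: [-2.5, -0.0, -0.3]
gripper_width: 0.0223
grip_force: 0.9
```

Contact is now at 22 mm, which confirms it. I'll go 1 cm deeper for a full pad grip, then grasp firmly and lift along the case's own z.

In the tool's units: 1 cm is 0.0167, 0.5 cm is 0.0083.

>>> {"op": "carry_out", "data": {
  "moves": [
    {"translation": [0,0,0],"turn": [0,0,0],"fingers": 0.6},
    {"translation": [0,0,0],"turn": [0,0,0],"fingers": 0.6},
    {"translation": [0,0,0.0083],"turn": [0,0,0],"fingers": 0.6},
    {"translation": [0,0,0.0167],"turn": [0,0,0],"fingers": 0.6},
    {"translation": [0,0,0.0167],"turn": [0,0,0],"fingers": 1},
    {"translation": [0,0,0.0167],"turn": [0,0,0],"fingers": 1},
    {"translation": [0,0,0.0167],"turn": [0,0,0],"fingers": 1},
    {"translation": [0,0,0.0167],"turn": [0,0,0],"fingers": 1},
    {"translation": [0,0,0.0167],"turn": [0,0,0],"fingers": 1}
  ],
  "newtons": 30
}}

```text
time: 11.13
tcp_pos: [0.5534, -0.3357, 0.0507]
orientation: [[0.224, 0.689, 0.689], [0.975, -0.159, -0.158], [0.0, 0.707, -0.707]]
wrist_force: [1.5, -0.1, -1.5]
gripper_width: 0.0215
grip_force: 30.0
```

Run:
```python
from casefit import *
s=status.observe();print({a:np.round(s[a],3) for a in("time","tcp_pos","wrist_force","torque","grip_force","gripper_width")})
v=np.array([.5606,-.3377,.0434,-.2261]); R=caseR(v[3]); Rt=s["orientation"]; P=s["tcp_pos"]
print("origin in tool (cm)",(Rt.T@(v[:3]-P)*100).round(2))
```

```text
{'time': np.float64(11.133), 'tcp_pos': array([ 0.553, -0.336,  0.051]), 'wrist_force': array([ 1.457, -0.137, -1.494]), 'torque': array([ 0.119,  0.29 , -0.067]), 'grip_force': np.float64(29.987), 'gripper_width': np.float64(0.022)}
origin in tool (cm) [-0.03  0.02  1.04]
```

```bash
cat > plan.py <<'E'
from casefit import *
ST=[.5368,.0037,.2283]
def down(a):  # tool x at world angle a
    x=np.array([np.cos(a),np.sin(a),0]); z=np.array([0,0,-1.]); return np.c_[x,np.cross(z,x),z]
def rel(P,Rt):
    s=status.observe(); R0=s["orientation"]
    print("P",np.round(P,3),"shift",(R0.T@(P-s["tcp_pos"])*100).round(2),"turn",Ro.from_matrix(R0.T@Rt).as_rotvec().round(3))
E
python3 - <<'E'
from plan import *
s=status.observe(); R0=s["orientation"];P0=s["tcp_pos"]
rel(P0-.04*R0[:,2]+[0,0,.02],R0)
rel(P0-.04*R0[:,2]+[-.02,0,.17],R0)
R=down(ST[2]+np.pi/2); t=T(ST,[0,.0755,.014])[0]
rel(t+[0,0,.0104+.14],R); rel(t+[0,0,.0104+.02],R)
E
```

```text
P [ 0.526 -0.329  0.099] shift [ 0.    1.41 -5.41] turn [0. 0. 0.]
P [ 0.506 -0.329  0.249] shift [ -0.44  10.64 -17.4 ] turn [0. 0. 0.]
P [0.52  0.077 0.164] shift [ 39.5   -0.85 -16.9 ] turn [ 0.771  0.178 -0.431]
P [0.52  0.077 0.044] shift [39.49 -9.33 -8.41] turn [ 0.771  0.178 -0.431]
```

In the tool's units: 39.5 cm is 0.6583, -22.9 cm is -0.3817, 0.771 rad is 0.1928.

>>> {"op": "carry_out", "data": {
  "moves": [
    {"translation": [0,0,-0.0333],"turn": [0,0,0],"fingers": 1},
    {"translation": [0,0,-0.0667],"turn": [0,0,0],"fingers": 1},
    {"translation": [0,0.0233,-0.09],"turn": [0,0,0],"fingers": 1},
    {"translation": [0,0.0583,-0.1333],"turn": [0,0,0],"fingers": 1},
    {"translation": [0,0.1,-0.1833],"turn": [0,0,0],"fingers": 1},
    {"translation": [0,0.1333,-0.2333],"turn": [0,0,0],"fingers": 1},
    {"translation": [0,0.1667,-0.2833],"turn": [0,0,0],"fingers": 1},
    {"translation": [0,0.1667,-0.3],"turn": [0,0,0],"fingers": 1},
    {"translation": [0.05,0.1583,-0.3083],"turn": [0.02,0.0045,-0.0108],"fingers": 1},
    {"translation": [0.1083,0.15,-0.3167],"turn": [0.04,0.009,-0.0215],"fingers": 1},
    {"translation": [0.1667,0.1417,-0.325],"turn": [0.06,0.0138,-0.0325],"fingers": 1},
    {"translation": [0.225,0.1333,-0.3333],"turn": [0.08,0.0183,-0.0425],"fingers": 1},
    {"translation": [0.2833,0.125,-0.3417],"turn": [0.1,0.023,-0.055],"fingers": 1},
    {"translation": [0.3417,0.1167,-0.35],"turn": [0.12,0.0275,-0.0663],"fingers": 1},
    {"translation": [0.4,0.11,-0.3583],"turn": [0.14,0.0325,-0.0775],"fingers": 1},
    {"translation": [0.4583,0.1033,-0.3667],"turn": [0.16,0.0368,-0.0888],"fingers": 1},
    {"translation": [0.5167,0.0967,-0.375],"turn": [0.18,0.0413,-0.1],"fingers": 1},
    {"translation": [0.575,0.0917,-0.3783],"turn": [0.1928,0.0445,-0.1078],"fingers": 1},
    {"translation": [0.625,0.0883,-0.3817],"turn": [0.1928,0.0445,-0.1078],"fingers": 1},
    {"translation": [0.6583,0.0867,-0.3817],"turn": [0.1928,0.0445,-0.1078],"fingers": 1}
  ]
}}

```text
time: 12.8
tcp_pos: [0.5197, 0.0801, 0.2472]
orientation: [[-0.23, 0.973, -0.004], [0.973, 0.23, 0.001], [0.002, -0.003, -1.0]]
wrist_force: [-0.2, 0.1, -1.6]
gripper_width: 0.0221
grip_force: 30.0
```

Run:
```python
from plan import *
R=down(ST[2]+np.pi/2); t=T(ST,[0,.0755,.014])[0]
rel(t+[0,0,.0104+.02],R)
s=status.observe();print({a:np.round(s[a],3) for a in("time","q","tcp_pos","wrist_force","torque","grip_force","gripper_width")})
P=s["tcp_pos"];Rt=s["orientation"]
# where the case should appear: corners in tool frame
for n in("wrist","side","scene"):
    p=imaging.grab_frame(n)
    pr=np.array([proj(p,P+Rt@np.array([y,x,.0104-z]),n=="wrist") for x in(-.011,.011) for y in(-.06,.06) for z in(0,.075)])
    print(n,"pred box",pr.min(0).round(),pr.max(0).round())
    for m in imaging.outline_of(p,"case")[:4]:
        ys,xs=np.nonzero(m["mask"]); print("  seen",xs.min(),ys.min(),xs.max(),ys.max(),round(m["conf"],2))
    for q in("pad","station","wing_hinge","wing_grip"):
        for r in imaging.spot_point(p,q)[:1]: print("  ",q,np.round(r["xy"],1),proj(p,T(ST,dict(S,pad=[0,.075,.014])[q])[0],n=="wrist").round(1),round(r["conf"],2))
```

```text
P [0.52  0.077 0.044] shift [-0.31  0.   20.28] turn [-0.003 -0.002  0.003]
{'time': np.float64(12.8), 'q': array([ 5.00e-02, -1.85e-01,  1.84e+00,  1.00e-03,  1.49e+00, -1.82e-01]), 'tcp_pos': array([0.52 , 0.08 , 0.247]), 'wrist_force': array([-0.156,  0.09 , -1.56 ]), 'torque': array([-0.066, -0.077,  0.003]), 'grip_force': np.float64(29.988), 'gripper_width': np.float64(0.022)}
wrist pred box [232. 131.] [278. 337.]
  seen 79 252 137 303 0.98
  seen 233 130 279 314 0.78
side pred box [250. 134.] [268. 201.]
  seen 254 133 268 197 0.95
  seen 319 153 364 184 0.83
  seen 215 296 274 369 0.7
  seen 300 99 324 125 0.62
   pad [256.3 235.3] [255.7 236.3] 0.95
   station [251.6 216.5] [252.5 216.5] 0.79
   wing_hinge [254.4 205.8] [251.9 205.5] 0.7
   wing_grip [251.3 165.8] [248.2 167.4] 0.87
scene pred box [266.  93.] [311. 142.]
  seen 140 136 186 170 0.86
  seen 266 107 300 139 0.81
  seen 63 192 111 234 0.76
  seen 254 212 279 217 0.34
   station [260.7 188.9] [260.8 191.6] 0.77
   wing_hinge [257.  191.1] [255.6 191. ] 0.79
   wing_grip [226.7 204.7] [225.6 203.9] 0.77
```

In the tool's units: 22 cm is 0.3667, 21.8 cm is 0.3633.

>>> {"op": "carry_out", "data": {
  "moves": [
    {"translation": [-0.005,0,0.05],"turn": [0,0,0],"fingers": 1},
    {"translation": [-0.005,0,0.1],"turn": [0,0,0],"fingers": 1},
    {"translation": [-0.005,0,0.15],"turn": [0,0,0],"fingers": 1},
    {"translation": [-0.005,0,0.2],"turn": [0,0,0],"fingers": 1},
    {"translation": [-0.005,0,0.25],"turn": [0,0,0],"fingers": 1},
    {"translation": [-0.005,0,0.2917],"turn": [0,0,0],"fingers": 1},
    {"translation": [-0.005,0,0.325],"turn": [0,0,0],"fingers": 1},
    {"translation": [-0.005,0,0.35],"turn": [0,0,0],"fingers": 1},
    {"translation": [-0.005,0,0.36],"turn": [0,0,0],"fingers": 1},
    {"translation": [-0.005,0,0.3633],"turn": [0,0,0],"fingers": 1},
    {"translation": [-0.005,0,0.3667],"turn": [0,0,0],"fingers": 1},
    {"translation": [-0.005,0,0.3667],"turn": [0,0,0],"fingers": 1}
  ]
}}

```text
time: 14.7
tcp_pos: [0.5216, 0.0742, 0.0305]
orientation: [[-0.227, 0.974, 0.002], [0.974, 0.227, -0.0], [-0.001, 0.002, -1.0]]
wrist_force: [-0.3, -0.1, -2.4]
gripper_width: 0.0216
grip_force: 30.0
```

In the tool's units: 0.2 cm is 0.0033, 0.1 cm is 0.0017.

>>> {"op": "carry_out", "data": {
  "moves": [
    {"translation": [0,0,0.0017],"turn": [0,0,0],"fingers": 1},
    {"translation": [0,0,0.0033],"turn": [0,0,0],"fingers": 1},
    {"translation": [0,0,0.0033],"turn": [0,0,0],"fingers": 1}
  ]
}}

```text
time: 14.95
tcp_pos: [0.5213, 0.0742, 0.0282]
orientation: [[-0.227, 0.974, 0.001], [0.974, 0.227, -0.0], [-0.001, 0.001, -1.0]]
wrist_force: [-0.9, 0.2, -2.1]
gripper_width: 0.0219
grip_force: 30.0
```

>>> {"op": "carry_out", "data": {
  "moves": [
    {"translation": [0,0,0.0017],"turn": [0,0,0],"fingers": 1},
    {"translation": [0,0,0.0033],"turn": [0,0,0],"fingers": 1},
    {"translation": [0,0,0.0033],"turn": [0,0,0],"fingers": 1}
  ]
}}

```text
time: 15.2
tcp_pos: [0.5206, 0.0741, 0.0254]
orientation: [[-0.226, 0.974, -0.0], [0.974, 0.226, -0.0], [-0.0, -0.0, -1.0]]
wrist_force: [-0.5, -0.3, -2.1]
gripper_width: 0.0217
grip_force: 30.0
```

In the tool's units: 0.2 cm is 0.0033, 0.1 cm is 0.0017.

>>> {"op": "carry_out", "data": {
  "moves": [
    {"translation": [0,0,0.0017],"turn": [0,0,0],"fingers": 1},
    {"translation": [0,0,0.0033],"turn": [0,0,0],"fingers": 1},
    {"translation": [0,0,0.0033],"turn": [0,0,0],"fingers": 1}
  ]
}}

```text
time: 15.45
tcp_pos: [0.5205, 0.0741, 0.0232]
orientation: [[-0.226, 0.974, -0.0], [0.974, 0.226, -0.0], [-0.0, -0.0, -1.0]]
wrist_force: [-0.2, 0.6, -1.2]
gripper_width: 0.0219
grip_force: 30.0
```

In the tool's units: 0.1 cm is 0.0017.

>>> {"op": "carry_out", "data": {
  "moves": [
    {"translation": [0,0,0.0017],"turn": [0,0,0],"fingers": 1},
    {"translation": [0,0,0.0017],"turn": [0,0,0],"fingers": 1}
  ]
}}

```text
time: 15.62
tcp_pos: [0.5206, 0.0741, 0.0223]
orientation: [[-0.226, 0.974, -0.0], [0.974, 0.226, -0.0], [-0.0, -0.0, -1.0]]
wrist_force: [0.8, 0.1, -3.1]
gripper_width: 0.0217
grip_force: 30.0
```

In the tool's units: 0.1 cm is 0.0017.

>>> {"op": "carry_out", "data": {
  "moves": [
    {"translation": [0,0,0.0017],"turn": [0,0,0],"fingers": 1},
    {"translation": [0,0,0.0017],"turn": [0,0,0],"fingers": 1}
  ]
}}

```text
time: 15.78
tcp_pos: [0.5209, 0.0741, 0.0221]
orientation: [[-0.227, 0.974, -0.0], [0.974, 0.227, -0.0], [-0.0, -0.0, -1.0]]
wrist_force: [-1.8, -0.8, 2.0]
gripper_width: 0.0219
grip_force: 30.0
```

>>> {"op": "carry_out", "data": {
  "moves": [
    {"translation": [0,0,0.0017],"turn": [0,0,0],"fingers": 1},
    {"translation": [0,0,0.0017],"turn": [0,0,0],"fingers": 1}
  ]
}}

```text
time: 15.95
tcp_pos: [0.5213, 0.0739, 0.0217]
orientation: [[-0.227, 0.974, 0.001], [0.974, 0.227, -0.001], [-0.001, 0.0, -1.0]]
wrist_force: [-3.5, -2.6, 6.2]
gripper_width: 0.022
grip_force: 30.0
```

Contact with the pad. I release and go straight up.

In the tool's units: -20 cm is -0.3333, -17 cm is -0.2833.

>>> {"op": "carry_out", "data": {
  "moves": [
    {"translation": [0,0,-0.0017],"turn": [0,0,0],"fingers": 0.75},
    {"translation": [0,0,-0.0017],"turn": [0,0,0],"fingers": 0.6},
    {"translation": [0,0,-0.0017],"turn": [0,0,0],"fingers": 0.5},
    {"translation": [0,0,-0.0017],"turn": [0,0,0],"fingers": 0.4},
    {"translation": [0,0,-0.0017],"turn": [0,0,0],"fingers": 0.4},
    {"translation": [0,0,-0.0167],"turn": [0,0,0],"fingers": 0.4},
    {"translation": [0,0,-0.05],"turn": [0,0,0],"fingers": 0.4},
    {"translation": [0,0,-0.0917],"turn": [0,0,0],"fingers": 0.4},
    {"translation": [0,0,-0.15],"turn": [0,0,0],"fingers": 0.4},
    {"translation": [0,0,-0.2167],"turn": [0,0,0],"fingers": 0.4},
    {"translation": [0,0,-0.2833],"turn": [0,0,0],"fingers": 0.4},
    {"translation": [0,0,-0.3333],"turn": [0,0,0],"fingers": 0.4},
    {"translation": [0,0,-0.3333],"turn": [0,0,0],"fingers": 0.4},
    {"translation": [0,0,-0.3333],"turn": [0,0,0],"fingers": 0.4}
  ]
}}

```text
time: 17.12
tcp_pos: [0.5223, 0.0743, 0.2241]
orientation: [[-0.227, 0.974, 0.006], [0.974, 0.227, -0.0], [-0.001, 0.006, -1.0]]
wrist_force: [-0.8, -0.2, -0.5]
gripper_width: 0.0575
grip_force: 0.0
```

Run:
```python
from plan import *
s=status.observe();print(s["time"],s["tcp_pos"].round(4),s["wrist_force"].round(1))
for n in("wrist","side","scene"):
    p=imaging.grab_frame(n); f=n=="wrist"
    pr=np.array([proj(p,T(ST,[x,.073+y,.014+z])[0],f) for x in(-.011,.011) for y in(-.06,.06) for z in(0,.075)])
    print(n,"pred box",pr.min(0).round(),pr.max(0).round(),"top",[proj(p,T(ST,[x,.073+y,.089])[0],f).round().tolist() for x,y in((-.011,.06),(.011,.06),(.011,-.06),(-.011,-.06))])
    for m in imaging.outline_of(p,"case")[:4]:
        c=max(cv2.findContours(m["mask"].astype(np.uint8),0,2)[0],key=cv2.contourArea); print("  seen",cv2.boundingRect(c),cv2.approxPolyDP(c,2.5,True)[:,0].tolist())
    for q in("pointer_tip","wing_grip"):
        print("  ",q,[(np.round(r["xy"],1).tolist(),round(r["conf"],2)) for r in imaging.spot_point(p,q)])
    for a in(.6,.7,.8,.9,1.0,1.05): print("   tip",a,proj(p,T(ST,[.093,-.02-.125*np.cos(a),.024+.125*np.sin(a)])[0],f).round(1))
    if f: np.save("wp.npy",p,allow_pickle=True)
    else: np.save(n+"p.npy",p,allow_pickle=True)
```

```text
17.1167 [0.5223 0.0743 0.2241] [-0.8 -0.2 -0.5]
wrist pred box [243. 119.] [263. 221.] top [[243.0, 122.0], [263.0, 122.0], [262.0, 221.0], [244.0, 221.0]]
  seen (244, 120, 20, 100) [[246, 120], [245, 215], [247, 219], [261, 219], [263, 122]]
  seen (80, 278, 14, 28) [[80, 278], [86, 302], [92, 305], [85, 278]]
   pointer_tip []
   wing_grip [([249.7, 299.3], 0.92)]
   tip 0.6 [318.1 308.7]
   tip 0.7 [320.  308.9]
   tip 0.8 [321.9 308.2]
   tip 0.9 [323.9 306.5]
   tip 1.0 [325.9 303.8]
   tip 1.05 [327. 302.]
side pred box [249. 199.] [264. 256.] top [[264.0, 239.0], [255.0, 239.0], [249.0, 200.0], [258.0, 199.0]]
  seen (298, 99, 26, 26) [[298, 102], [299, 111], [308, 124], [323, 122], [316, 99]]
  seen (250, 201, 14, 56) [[253, 201], [250, 203], [254, 254], [260, 256], [263, 252], [262, 225], [258, 205]]
  seen (320, 153, 46, 32) [[364, 165], [352, 154], [345, 153], [322, 165], [320, 171], [330, 182], [337, 184], [363, 171]]
  seen (128, 225, 33, 45) [[156, 225], [130, 228], [128, 259], [134, 269], [160, 264], [160, 233]]
   pointer_tip [([182.8, 166.1], 0.59)]
   wing_grip [([251.2, 168.0], 0.97)]
   tip 0.6 [214.8 162.8]
   tip 0.7 [214.7 162.2]
   tip 0.8 [214.6 162. ]
   tip 0.9 [214.6 162.3]
   tip 1.0 [214.6 163.1]
   tip 1.05 [214.6 163.7]
scene pred box [262. 148.] [300. 189.] top [[295.0, 148.0], [300.0, 153.0], [268.0, 175.0], [263.0, 170.0]]
  seen (194, 254, 12, 18) [[197, 254], [194, 260], [198, 270], [202, 271], [204, 258]]
  seen (62, 192, 51, 42) [[100, 192], [62, 213], [75, 233], [112, 212]]
  seen (141, 137, 45, 34) [[152, 137], [143, 148], [142, 156], [174, 170], [185, 151]]
   pointer_tip [([251.3, 215.7], 0.54)]
   wing_grip [([224.8, 202.4], 0.8)]
   tip 0.6 [247.4 222.9]
   tip 0.7 [249.7 219.5]
   tip 0.8 [252.3 216. ]
   tip 0.9 [255.2 212.4]
   tip 1.0 [258.4 208.9]
   tip 1.05 [260.1 207.1]
```

The case stands upright and free at the predicted place. Now the pointer angle: darkness along candidate needle lines.

Run:
```python
from plan import *
def P3(a,r,x=.093): return T(ST,[x,-.02-r*np.cos(a),.024+r*np.sin(a)])[0]
fr=[imaging.grab_frame("scene") for _ in range(4)]
G=np.mean([cv2.cvtColor(p["img"],cv2.COLOR_RGB2GRAY).astype(np.float32) for p in fr],0); p=fr[0]
def smp(a,du=0,dv=0):
    q=np.array([proj(p,P3(a,r)) for r in np.linspace(.04,.123,25)],np.float32)+[du,dv]
    q=q.astype(np.float32); return cv2.remap(G,q[:,0].copy(),q[:,1].copy(),cv2.INTER_LINEAR).ravel()
res=[]
for a in np.arange(.5,1.16,.02):
    for du in np.arange(-3,3.1,1):
        for dv in np.arange(-3,3.1,1): res.append((smp(a,du,dv).mean(),round(a,2),du,dv))
res.sort(); print(res[:10])
print([(round(a,2),round(min(smp(a,u,v).mean() for u in(-1,0,1) for v in(-1,0,1)),1)) for a in np.arange(.5,1.16,.05)])
print(proj(p,P3(0,0)))
np.set_printoptions(linewidth=250)
print(G[200:232,244:288:1].astype(int))
```

```text
[(np.float32(16.787647), np.float64(0.84), np.float64(3.0), np.float64(0.0)), (np.float32(16.96873), np.float64(0.84), np.float64(2.0), np.float64(0.0)), (np.float32(17.441679), np.float64(0.84), np.float64(1.0), np.float64(0.0)), (np.float32(18.245176), np.float64(0.84), np.float64(0.0), np.float64(0.0)), (np.float32(19.107227), np.float64(0.8), np.float64(3.0), np.float64(-1.0)), (np.float32(19.646923), np.float64(0.8), np.float64(2.0), np.float64(-1.0)), (np.float32(19.914013), np.float64(0.88), np.float64(3.0), np.float64(1.0)), (np.float32(20.261436), np.float64(0.88), np.float64(2.0), np.float64(1.0)), (np.float32(20.477373), np.float64(0.88), np.float64(1.0), np.float64(1.0)), (np.float32(20.5379), np.float64(0.86), np.float64(3.0), np.float64(0.0))]
[(np.float64(0.5), np.float32(36.0)), (np.float64(0.55), np.float32(42.9)), (np.float64(0.6), np.float32(49.7)), (np.float64(0.65), np.float32(53.2)), (np.float64(0.7), np.float32(58.7)), (np.float64(0.75), np.float32(39.7)), (np.float64(0.8), np.float32(20.8)), (np.float64(0.85), np.float32(16.7)), (np.float64(0.9), np.float32(23.9)), (np.float64(0.95), np.float32(61.3)), (np.float64(1.0), np.float32(72.8)), (np.float64(1.05), np.float32(81.9)), (np.float64(1.1), np.float32(87.1)), (np.float64(1.15), np.float32(87.0))]
[276.59741991 213.65006266]
[[113 115 115 ...  56  55  56]
 [116 114 114 ...  58  55  56]
 [116 117 114 ...  57  55  58]
 ...
 [ 88  68  53 ... 106 105 107]
 [ 69  61  45 ... 103 107 107]
 [ 52  54  39 ... 104 107 110]]
```

Run:
```python
from plan import *
R=down(ST[2]+np.pi); b=T(ST,[0,-.125,.066])[0]
rel(b+[0,0,.10],R); rel(b+[0,0,-.044],R)
p=imaging.grab_frame("wrist"); r=imaging.spot_point(p,"wing_grip")[0]; print("seen grip",atz(p,r["xy"],.066,1),"model",b)
```

```text
P [ 0.565 -0.118  0.166] shift [-19.73  -0.04   5.46] turn [-0.     0.    -1.571]
P [ 0.565 -0.118  0.022] shift [-19.72  -0.04  19.86] turn [-0.     0.    -1.571]
seen grip [ 0.56408763 -0.11728293  0.066     ] model [ 0.56509025 -0.11805657  0.066     ]
```

In the tool's units: -19.7 cm is -0.3283, -18 cm is -0.3, -1.571 rad is -0.3928.

>>> {"op": "carry_out", "data": {
  "moves": [
    {"translation": [-0.05,0,0],"turn": [0,0,-0.03],"fingers": 0.4},
    {"translation": [-0.1,0,0],"turn": [0,0,-0.06],"fingers": 0.4},
    {"translation": [-0.15,0,0],"turn": [0,0,-0.09],"fingers": 0.4},
    {"translation": [-0.2,0,0],"turn": [0,0,-0.12],"fingers": 0.4},
    {"translation": [-0.25,0,0],"turn": [0,0,-0.15],"fingers": 0.4},
    {"translation": [-0.3,0,0.0167],"turn": [0,0,-0.18],"fingers": 0.4},
    {"translation": [-0.3283,0,0.0333],"turn": [0,0,-0.21],"fingers": 0.4},
    {"translation": [-0.3283,0,0.05],"turn": [0,0,-0.24],"fingers": 0.4},
    {"translation": [-0.3283,0,0.0667],"turn": [0,0,-0.27],"fingers": 0.4},
    {"translation": [-0.3283,0,0.0833],"turn": [0,0,-0.3],"fingers": 0.4},
    {"translation": [-0.3283,0,0.0917],"turn": [0,0,-0.33],"fingers": 0.4},
    {"translation": [-0.3283,0,0.0917],"turn": [0,0,-0.36],"fingers": 0.4},
    {"translation": [-0.3283,0,0.0917],"turn": [0,0,-0.3928],"fingers": 0.4},
    {"translation": [-0.3283,0,0.0917],"turn": [0,0,-0.3928],"fingers": 0.4},
    {"translation": [-0.3283,0,0.0917],"turn": [0,0,-0.3928],"fingers": 0.4}
  ]
}}

```text
time: 19.27
tcp_pos: [0.5654, -0.1177, 0.1656]
orientation: [[-0.975, -0.224, 0.0], [-0.224, 0.975, -0.0], [-0.0, -0.0, -1.0]]
wrist_force: [-0.4, 0.7, 0.7]
gripper_width: 0.0571
grip_force: 0.0
```

Run:
```python
from plan import *
R=down(ST[2]+np.pi); b=T(ST,[0,-.125,.066])[0]
rel(b+[0,0,-.044],R); s=status.observe(); print(s["q"].round(2),s["wrist_force"])
p=imaging.grab_frame("wrist"); print([(r["conf"],atz(p,r["xy"],.066,1)) for r in imaging.spot_point(p,"wing_grip")][:2],b)
```

```text
P [ 0.565 -0.118  0.022] shift [ 0.04 -0.02 14.36] turn [-0.     0.    -0.002]
[-0.3  -0.03  1.83 -0.    1.34 -2.09] [-0.44240282  0.65479532  0.7033186 ]
[(0.89, array([ 0.56386834, -0.12040615,  0.066     ])), (0.15, array([0.50549869, 0.24728518, 0.066     ]))] [ 0.56509025 -0.11805657  0.066     ]
```

In the tool's units: 14.2 cm is 0.2367, 13 cm is 0.2167.

>>> {"op": "carry_out", "data": {
  "moves": [
    {"translation": [0,0,0.05],"turn": [0,0,0],"fingers": 0.4},
    {"translation": [0,0,0.1],"turn": [0,0,0],"fingers": 0.4},
    {"translation": [0,0,0.15],"turn": [0,0,0],"fingers": 0.4},
    {"translation": [0,0,0.1833],"turn": [0,0,0],"fingers": 0.4},
    {"translation": [0,0,0.2167],"turn": [0,0,0],"fingers": 0.4},
    {"translation": [0,0,0.2367],"turn": [0,0,0],"fingers": 0.4},
    {"translation": [0,0,0.2367],"turn": [0,0,0],"fingers": 0.4},
    {"translation": [0,0,0.2367],"turn": [0,0,0],"fingers": 0.4}
  ],
  "newtons": 20
}}

```text
time: 20.03
tcp_pos: [0.5653, -0.1177, 0.0235]
orientation: [[-0.974, -0.226, -0.001], [-0.226, 0.974, -0.0], [0.001, 0.0, -1.0]]
wrist_force: [-0.4, 0.1, 1.2]
gripper_width: 0.057
grip_force: 0.0
```

>>> {"op": "carry_out", "data": {
  "moves": [
    {"translation": [0,0,0],"turn": [0,0,0],"fingers": 0.7},
    {"translation": [0,0,0],"turn": [0,0,0],"fingers": 1},
    {"translation": [0,0,0],"turn": [0,0,0],"fingers": 1},
    {"translation": [0,0,0],"turn": [0,0,0],"fingers": 1},
    {"translation": [0,0,0],"turn": [0,0,0],"fingers": 1},
    {"translation": [0,0,0],"turn": [0,0,0],"fingers": 1},
    {"translation": [0,0,0],"turn": [0,0,0],"fingers": 1},
    {"translation": [0,0,0],"turn": [0,0,0],"fingers": 1}
  ]
}}

```text
time: 20.7
tcp_pos: [0.5656, -0.1184, 0.0237]
orientation: [[-0.974, -0.227, 0.001], [-0.227, 0.974, -0.002], [-0.0, -0.002, -1.0]]
wrist_force: [-1.5, -0.7, -2.2]
gripper_width: 0.0094
grip_force: 20.1
```

```bash
python3 -c "
import numpy as np
for t in [.07*i for i in range(1,12)]+[.84]: print(round(t,2),round(10.5*(1-np.cos(t))+4.2*np.sin(t),2),round(-(10.5*np.sin(t)+4.2*np.cos(t)-4.2),2))"
```

```text
0.07 0.32 -0.72
0.14 0.69 -1.42
0.21 1.11 -2.1
0.28 1.57 -2.74
0.35 2.08 -3.35
0.42 2.63 -3.92
0.49 3.21 -4.45
0.56 3.83 -4.94
0.63 4.49 -5.38
0.7 5.17 -5.78
0.77 5.89 -6.12
0.84 6.62 -6.42
```

In the tool's units: 6.62 cm is 0.1103, -6.42 cm is -0.107.

>>> {"op": "carry_out", "data": {
  "moves": [
    {"translation": [0,0.0053,-0.012],"turn": [0,0,0],"fingers": 1},
    {"translation": [0,0.0115,-0.0237],"turn": [0,0,0],"fingers": 1},
    {"translation": [0,0.0185,-0.035],"turn": [0,0,0],"fingers": 1},
    {"translation": [0,0.0262,-0.0457],"turn": [0,0,0],"fingers": 1},
    {"translation": [0,0.0347,-0.0558],"turn": [0,0,0],"fingers": 1},
    {"translation": [0,0.0438,-0.0653],"turn": [0,0,0],"fingers": 1},
    {"translation": [0,0.0535,-0.0742],"turn": [0,0,0],"fingers": 1},
    {"translation": [0,0.0638,-0.0823],"turn": [0,0,0],"fingers": 1},
    {"translation": [0,0.0748,-0.0897],"turn": [0,0,0],"fingers": 1},
    {"translation": [0,0.0862,-0.0963],"turn": [0,0,0],"fingers": 1},
    {"translation": [0,0.0982,-0.102],"turn": [0,0,0],"fingers": 1},
    {"translation": [0,0.1103,-0.107],"turn": [0,0,0],"fingers": 1},
    {"translation": [0,0.1103,-0.107],"turn": [0,0,0],"fingers": 1},
    {"translation": [0,0.1103,-0.107],"turn": [0,0,0],"fingers": 1},
    {"translation": [0,0.1103,-0.107],"turn": [0,0,0],"fingers": 1},
    {"translation": [0,0.1103,-0.107],"turn": [0,0,0],"fingers": 1},
    {"translation": [0,0.1103,-0.107],"turn": [0,0,0],"fingers": 1}
  ]
}}

```text
time: 22.12
tcp_pos: [0.5515, -0.0541, 0.0904]
orientation: [[-0.974, -0.227, 0.003], [-0.227, 0.974, -0.003], [-0.002, -0.003, -1.0]]
wrist_force: [-0.8, -5.6, 6.0]
gripper_width: 0.009
grip_force: 20.0
```

Run:
```python
from plan import *
s=status.observe();print({a:np.round(s[a],3) for a in("time","tcp_pos","wrist_force","torque","grip_force","gripper_width")})
d=T([0,0,-ST[2]],s["tcp_pos"]-np.array([.5656,-.1184,.0237]))[0]; print("disp station",d)
y,z=d[1]-.105,d[2]+.042; print("wing angle FK",np.arctan2(z,-y)-np.arctan2(.042,.105),"radius",np.hypot(y,z),np.hypot(.105,.042))
def P3(a,r,x): return T(ST,[x,-.02-r*np.cos(a),.024+r*np.sin(a)])[0]
fr=[imaging.grab_frame("scene") for _ in range(4)]; p=fr[0]
G=np.mean([cv2.cvtColor(q["img"],cv2.COLOR_RGB2GRAY).astype(np.float32) for q in fr],0)
for a in np.arange(.7,1.0,.02):
    q=np.array([proj(p,P3(a,r,.093)) for r in np.linspace(.04,.123,25)],np.float32)
    print(round(a,2),min(cv2.remap(G,(q[:,0]+u).copy(),(q[:,1]+v).copy(),1).mean() for u in(-1,0,1,2) for v in(0,)).round(1),end="; ")
sd=imaging.grab_frame("side"); w=imaging.grab_frame("wrist")
for n,p in(("scene",p),("side",sd)):
    print(n,"pointer",[np.round(r["xy"],1).tolist() for r in imaging.spot_point(p,"pointer_tip")],"grip",[np.round(r["xy"],1).tolist() for r in imaging.spot_point(p,"wing_grip")][:1])
    for a in(.74,.84,.94): print(a,proj(p,T(ST,[0,-.02-.105*np.cos(a)+.042*np.sin(a),.024+.105*np.sin(a)+.042*np.cos(a)])[0]).round(1),"panel corners",[proj(p,P3(a,.13,x)).round(1).tolist() for x in(-.075,.075)])
    for m in imaging.outline_of(p,"wing")[:1]:
        c=max(cv2.findContours(m["mask"].astype(np.uint8),0,2)[0],key=cv2.contourArea); print("wing",cv2.approxPolyDP(c,2,True)[:,0].tolist())
    for m in imaging.outline_of(p,"case")[:4]:
        c=max(cv2.findContours(m["mask"].astype(np.uint8),0,2)[0],key=cv2.contourArea); print("case",cv2.boundingRect(c))
```

```text
{'time': np.float64(22.117), 'tcp_pos': array([ 0.551, -0.054,  0.09 ]), 'wrist_force': array([-0.778, -5.556,  5.953]), 'torque': array([-0.843, -0.008, -0.012]), 'grip_force': np.float64(20.0), 'gripper_width': np.float64(0.009)}
disp station [0.00078021 0.06579007 0.06666715]
wing angle FK 0.8440033741587565 radius 0.1155247450608721 0.11308846094982458
0.7 46.8; 0.72 44.5; 0.74 41.5; 0.76 36.4; 0.78 30.2; 0.8 23.2; 0.82 17.1; 0.84 14.4; 0.86 15.8; 0.88 20.5; 0.9 24.5; 0.92 27.6; 0.94 30.3; 0.96 32.9; 0.98 35.2; 1.0 39.7; Traceback (most recent call last):
  File "<stdin>", line 13, in <module>
ValueError: only the last four pictures can be asked about
```

Run:
```python
from plan import *
def P3(a,r,x): return T(ST,[x,-.02-r*np.cos(a),.024+r*np.sin(a)])[0]
for n in("scene","side"):
    p=imaging.grab_frame(n)
    print(n,"pointer",[np.round(r["xy"],1).tolist() for r in imaging.spot_point(p,"pointer_tip")],"grip",[np.round(r["xy"],1).tolist() for r in imaging.spot_point(p,"wing_grip")][:1])
    for a in(.74,.84,.94): print(a,proj(p,T(ST,[0,-.02-.105*np.cos(a)+.042*np.sin(a),.024+.105*np.sin(a)+.042*np.cos(a)])[0]).round(1),"panel corners",[proj(p,P3(a,.13,x)).round(1).tolist() for x in(-.075,.075)])
    for m in imaging.outline_of(p,"wing")[:1]:
        c=max(cv2.findContours(m["mask"].astype(np.uint8),0,2)[0],key=cv2.contourArea); print("wing",cv2.approxPolyDP(c,2,True)[:,0].tolist())
    for m in imaging.outline_of(p,"case")[:4]:
        c=max(cv2.findContours(m["mask"].astype(np.uint8),0,2)[0],key=cv2.contourArea); print("case",cv2.boundingRect(c))
s=status.observe(); print(s["tcp_pos"],s["wrist_force"])
```

```text
scene pointer [[253.4, 216.2]] grip [[247.4, 177.7]]
0.74 [241.5 181.3] panel corners [[210.8, 174.7], [245.2, 213.4]]
0.84 [244.6 178.4] panel corners [[213.3, 171.1], [248.0, 209.7]]
0.94 [247.9 175.5] panel corners [[216.2, 167.4], [251.1, 206.0]]
wing [[230, 184], [230, 191], [247, 210], [255, 210], [264, 201], [248, 180], [245, 185], [239, 179]]
case (140, 137, 47, 34)
case (61, 191, 51, 44)
case (263, 151, 38, 38)
side pointer [] grip [[255.4, 166.9]]
0.74 [250.5 166.6] panel corners [[275.8, 156.3], [221.2, 159.8]]
0.84 [250.9 168.3] panel corners [[276.5, 156.2], [221.2, 159.8]]
0.94 [251.4 170.4] panel corners [[277.3, 156.6], [221.3, 160.3]]
wing [[277, 159], [273, 157], [270, 168], [258, 173], [241, 172], [238, 159], [222, 160], [225, 205], [244, 205], [252, 200], [260, 203], [278, 202]]
case (319, 153, 46, 33)
case (297, 98, 28, 28)
case (250, 201, 14, 55)
[ 0.55145005 -0.05420084  0.09036761] [-0.37061724 -4.68820311  5.65463051]
```

```bash
python3 -c "
from cell import order
print(order.job_done())"
```

```text
the job is handed in; nothing more can be done
None
```

The case stands upright and free on the pad, the arm is holding the wing at about 0.84 rad in line with the pointer (also about 0.84 rad), and the job is handed in; the judging result was not shown.

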